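Clamp a polymer sample in the infrared spectrometer's click-torque press

TASK

Take the blue polymer button out of the sample block, stand it upright and gently, centred on the spectrometer's crystal and let go, then swing the press arm over it as far as its stop. Turn the black torque knob clockwise until it clicks, stop right there so that the crystal is not overloaded, and let go, leaving the sample clamped and everything else on the bench as it was.

Things in the scene. Friction and masses are not known exactly. Their poses are not given: they have to be found in the camera images.
- blue_button: the sample: a solid blue polymer cylinder, 18 mm in diameter, 16 mm tall, 12 g; origin at the centre of its underside, z up along its axis. It starts upright in one of the three wells of the sample block, 4 mm deep in it
- orange_button: an orange button of the same size, to be left in its well
- green_button: a green button of the same size, to be left in its well
- sample_block: white block 52 (its x) x 130 (its y) x 12 mm high, fixed to the bench, origin at the centre of its underside; three round wells, 20 mm wide and 4 mm deep, in a row along its y at -40, 0 and +40 mm; each holds one button, in any order. The buttons stand 12 mm proud of it
- spectrometer: compact white infrared spectrometer, fixed to the bench; housing 222 (its x) x 152 (its y) mm, top 40 mm above the bench; origin on the bench straight below the crystal; it reaches 86 mm to its -x (front), 136 mm to +x, 76 mm to each side. A flat steel sampling plate, 80 mm across, lies round the crystal, top 45 mm above the bench. The arm's post stands 95 mm behind the crystal (+x)
- crystal (a point): centre of the crystal, a small glassy disc flush with the top of the steel sampling plate (45 mm above the bench)
- press_arm (a joint): swing of the grey press arm about its upright post, rad: 0 = against its stop, ram exactly over the crystal; positive = swung aside, counterclockwise from above (tip to the spectrometer's -y). Starts at 0.9 to 1.3, is stiff (about 2 N at the knob), stays where left. The arm is a bar 24 mm wide, 80 to 98 mm above the bench, 95 mm from post axis to knob axis
- post_axis (a point): point on the axis of the arm's post, 98 mm above the bench
- knob_grip (a point): gripping point on the axis of the torque knob, 128 mm above the bench, 30 mm above the arm; carried by the arm: it swings with the arm but does not turn with the knob. The knob is a ribbed black cylinder 40 mm in diameter, 108 to 137 mm above the bench, on the arm's tip. It drives the ram through a torque clutch; clockwise from above lowers the ram. Let go, it springs back by its free run
- knob_top (a point): centre of the knob's top face, 137 mm above the bench, carried by the arm. Turning takes up to 0.25 N m of dry friction; when the ram has touched, the torque climbs within 0.3 rad to about 0.4 N m. There the clutch clicks: the torque falls away to some 0.1 N m as the knob runs on 0.15 rad without moving the ram, which now clamps rightly. Beyond that it drives solidly and overloads the crystal
- ram_axis (a point): point on the arm's underside, on the ram's axis, straight below the knob, 80 mm above the bench. The ram, a steel foot 12 mm wide under it, goes down 5 mm per rad of knob turn and stays where it is driven. At the start it hangs 1 to 6 mm above the top of a button standing on the crystal; how far is not known. The click comes after some 0.4 to 1.6 rad of turn (regrip if need be)
- bench_timer: small bench timer, 68 x 68 x 21 mm, origin at the centre of its underside; to be left alone
- maroon_jar: dark red jar with a lid, 56 mm wide, 74 mm tall, standing on the bench, origin at the centre of its underside; to be left alone

How it is judged:
On the way, in this order (a step that is already met when the one before it is completed fails the run):
1. the blue button stands upright on the crystal, centred to 4 mm, released (horizontal distance between blue_button and crystal below 0.004 m and z of blue_button in the frame of crystal below 0.003 m and angle between blue_button's own z axis and vertical below 0.1 rad and contact force between the fingers and blue_button below 0.1 N), for 0.2 s.
2. the press arm is swung over it, to within 0.04 rad of its stop (value of joint press_arm below 0.04 rad), for 0.2 s.
3. the sample is pressed onto the plate with at least 24 N (contact force between blue_button and spectrometer above 24 N), for 0.2 s.
At the end, for the whole second after the job is handed in: the blue button stands upright on the crystal, centred to 5 mm, under the press arm (within 0.04 rad of its stop), clamped with 24 to 42 N, at rest (contact force between blue_button and spectrometer between 24 and 42 N and horizontal distance between blue_button and crystal below 0.005 m and angle between blue_button's own z axis and vertical below 0.1 rad and value of joint press_arm below 0.04 rad and linear speed of blue_button below 0.01 m/s); the robot touches nothing.
It fails at once if the crystal is overloaded (more than 50 N on the sample) (contact force between blue_button and spectrometer above 50 N).
It fails at once if another button, the jar or the timer is disturbed (moved more than 15 mm) (distance of any of orange_button, green_button, maroon_jar, bench_timer from where it was at the start of the episode above 0.015 m).
It also fails if it takes over 56 s, if anything falls off the work surface, if the arm or the gripper's body presses on something with over 40 N, if the wrist force passes 120 N, or if a joint passes its speed limit or range.

ROBOT

A 6-joint arm with a two-finger parallel gripper is mounted at the origin on a cart in front of the work surface, level with it; the furniture and walls round the work are solid. World frame = base frame: x ahead of the robot, y to its left, z up, the work surface at z = 0. Lengths are in m, angles in rad, forces in N, time in s.
With the tool pointing down it reaches from about 0.3 to 0.775 m from the base axis. Payload 14.6 kg.
Tool frame: the origin (TCP) lies midway between the tips of the shut fingers; the grasp point (between the pads) lies 19 mm behind it; z points along the fingers, y is the line along which they close (so a half turn about z gives the same grasp; the last joint's range is limited). The gripper opens to 94 mm and grips with 3 to 60 N. Pads are 16 mm wide; open, the fingers measure 119 mm over their backs; the gripper's body (75 mm by 177 mm) begins 78 mm behind the grasp point.
Start: joints at [-1.173, 0.3, 1.521, -0, 1.321, -0.067], TCP at [0.247, -0.492, 0.205] pointing down, gripper open.
Joint ranges: [-3.03, 3.03], [-0.79, 2.21], [0.23, 2.52], [-1.04, 4.18], [0, 3.07], [-2.55, 2.55]. Speed limits (rad/s): [2.22, 2.22, 2.57, 3.14, 3.14, 3.14].

INTERFACE

Orientations are given as [roll, pitch, yaw] about the fixed x, y, z axes, in that order (R = Rz(yaw) Ry(pitch) Rx(roll)).
In Python, from station import ctrl gives the robot as it stands. The module is installed in compiled form; this text tells all that it offers.
- The arm moves only by the tool servo_tool, never from a script. Its argument "plan" is a list of rows, each a list of 7 numbers: the opening in per cent of the stroke, from 0 (shut) to 100 (fully open), then the shift along the tool's x, y, z in m, then the turn, a rotation vector about the tool's x, y, z in rad. A call has exactly 8 rows; each row shifts and turns the commanded pose from where the row before left it, along the tool's axes as they then stand; what a row does not reach is not made up. A row lasts 1/8 s, in which the tool goes at most 62.5 mm and 10.7 degrees, less where a joint would pass 70% of its speed; a pose out of reach is approached as far as the arm can. A call with a gripper value outside its range is refused whole. The fingers move at their own pace and stop on an object; "force" is the grip in N (left out, the last holds). Time passes only in rows, so rows that do not move let the fingers close, or fill a call up. It gives the time, the measured TCP pose, the force, the opening and the grip force at its end, in the units of the state.
- ctrl.get_obs(): the state, without advancing time (a new reading comes with each control period).
- ctrl.camera(name): name is "side" or "top" or "wrist"; returns a dict with "pixels" (400x640x3 uint8, red, green, blue), "z_map" (400x640 float32, m along the optical axis (not along the pixel's ray), 0 where there is no reading), "mtx" (3x3 intrinsics, pixels), "dist" ([k1, k2, p1, p2, k3] as OpenCV has them; the pictures are not rectified), "pose" (4x4, takes a point from camera to world coordinates). Camera axes: x right, y up, looking along -z (the intrinsics and any distortion apply to the point x, -y, -z); pixel columns grow to the right and rows downward; lengths in m; the calibration is good to about 2 mm. A picture is of the moment at which its call begins.
- ctrl.hand_in(): hands the job in; it is judged then, once.
The state is a dict: "time_s": time; "qpos": joint angles; "joint_vel": joint speeds; "tau": joint torques, N m; "ee_pos": TCP position; "eef_rot": TCP orientation; "force": force on the tool from outside, world axes, zero at the start; "moment": the same for the moment, N m; "grip_width": finger opening in m; "grip_force": force on a finger pad.
Only numpy, scipy, OpenCV 4.12 (cv2) and the standard library are available. Lean on these libraries where they do the work, as an engineer would, in place of code of your own. Each camera call takes 0.05 s, during which the arm holds its last target. There are 200 camera calls.

## Working session

There is one attempt and no reset: what is moved stays moved. The work goes in short steps, Python scripts to look and compute and a tool call to move; the robot and the scene stay as the last step left them, time stands still between calls to the robot, and variables do not carry over. Pictures are saved under pics/ and viewed, at most 13 in all, crops included, and the job is handed in when it is done.

Besides the shell and the picture viewer there is one more tool, called after ">>>" by a JSON object that holds its "op" and its "data". servo_tool: Moves the arm, as the interface text tells. Its arguments: {"type":"object","properties":{"plan":{"type":"array","items":{"type":"array","items":{"type":"number"}}},"force":{"type":"number"}},"required":["plan"]}

```bash
mkdir -p pics
cat > h.py <<'E'
import numpy as np, cv2
from station import ctrl
def shot(n,f):
    c=ctrl.camera(n); np.savez('pics/'+f+'.npz',**c); cv2.imwrite('pics/'+f+'.png',c['pixels'][:,:,::-1]); return c
def load(f): return np.load('pics/'+f+'.npz')
def cloud(c):
    z=c['z_map']; h,w=z.shape
    v,u=np.mgrid[0:h,0:w]
    p=cv2.undistortPoints(np.stack([u,v],-1).reshape(-1,1,2).astype(np.float64),c['mtx'],c['dist']).reshape(h,w,2)
    P=np.stack([p[...,0]*z,-p[...,1]*z,-z],-1)
    return P@c['pose'][:3,:3].T+c['pose'][:3,3]
def ray(c,u,v,Z):
    p=cv2.undistortPoints(np.array([[[u,v]]],float),c['mtx'],c['dist'])[0,0]
    d=c['pose'][:3,:3]@np.array([p[0],-p[1],-1]); o=c['pose'][:3,3]
    return o+d*(Z-o[2])/d[2]
E
python3 - <<'E'
from h import *
for n in('top','side'):
    c=shot(n,n+'0'); print(n,c['pose'].round(3).tolist(),c['mtx'][0,0])
print(ctrl.get_obs())
E
```

```text
top [[-0.018, 0.993, -0.113, 0.38], [-1.0, -0.017, 0.015, 0.026], [0.013, 0.113, 0.993, 1.322], [0.0, 0.0, 0.0, 1.0]] 459.3295707752614
side [[-0.999, 0.036, -0.031, 0.493], [-0.042, -0.379, 0.925, 1.121], [0.021, 0.925, 0.38, 0.555], [0.0, 0.0, 0.0, 1.0]] 449.3779820183002
{'time_s': 0.1, 'qpos': array([-1.17260937e+00,  3.00409202e-01,  1.52152290e+00, -1.74009463e-05,
        1.32070060e+00, -6.66062759e-02]), 'joint_vel': array([-0.00079386, -0.00127928, -0.00129365, -0.00027738, -0.0024197 ,
        0.0005376 ]), 'tau': array([ 1.08322183e-03, -5.32642686e+01, -3.53283691e+01,  7.09553668e-02,
        2.34595587e-02, -5.44158945e-05]), 'ee_pos': array([ 0.24642854, -0.49143774,  0.20494489]), 'eef_rot': array([-3.14055379e+00, -5.24050581e-05,  4.64797520e-01]), 'force': array([ 0.05274972, -0.19724903,  0.16304608]), 'moment': array([ 0.00778463, -0.03831764, -0.03568739]), 'grip_force': 0.0, 'grip_width': 0.09409626969935096}
```

View pics/top0.png

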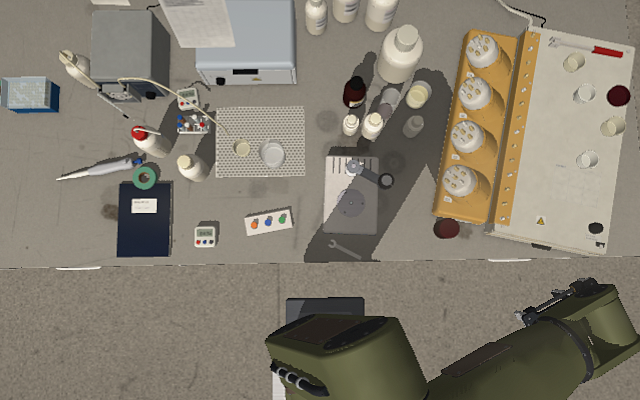

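View pics/side0.png

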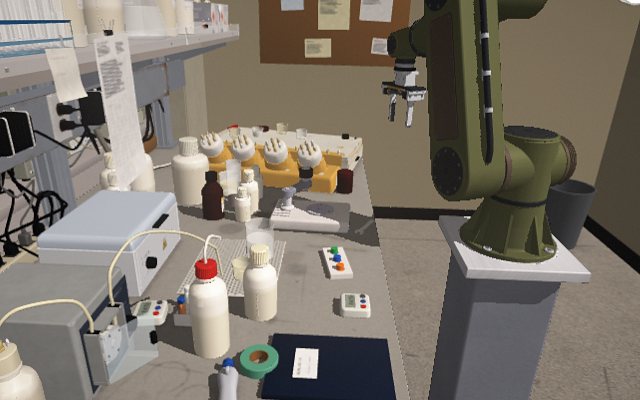

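The top view shows blue at about (269,220), the steel plate at (350,203), the post at (354,167) and the knob at (386,181). Next I enlarge that area and measure with depth.

Run:
```python
from h import *
c=load('top0'); im=c['pixels'][130:270,235:435,::-1]
cv2.imwrite('pics/crop.png',cv2.resize(im,None,fx=4,fy=4,interpolation=cv2.INTER_CUBIC))
P=cloud(c)
for n,u,v in[('blue',269,220),('orange',254,225),('green',282,218),('plate',350,203),('knob',386,181),('post',354,167)]: print(n,P[v,u].round(4))
# components: housing top z .035-.042
for lo,hi,nm in((.034,.0425,'housing'),(.0428,.05,'plate'),(.125,.15,'knob')):
    m=(abs(P[...,2]-(lo+hi)/2)<(hi-lo)/2)&(np.abs(np.indices(P.shape[:2])[1]-360)<50)&(np.abs(np.indices(P.shape[:2])[0]-195)<50)
    if m.sum()>5:
        q=P[m];print(nm,m.sum(),np.median(q,0).round(4),q.min(0).round(3),q.max(0).round(3), cv2.minAreaRect((q[:,:2]*1000).astype(np.float32)))
```

```text
blue [0.4682 0.1599 0.0257]
orange [0.4551 0.2027 0.0218]
green [0.4732 0.1233 0.0254]
plate [ 0.5108 -0.0687  0.0419]
knob [ 0.5571 -0.1571  0.1381]
post [ 0.6019 -0.0775  0.1024]
housing 2662 [ 0.5348 -0.0638  0.0393] [ 0.423 -0.152  0.034] [0.65  0.008 0.042] ((536.6047973632812, -72.22073364257812), (151.3480224609375, 221.21575927734375), 86.65400695800781)
plate 890 [ 0.5156 -0.0679  0.0448] [ 0.426 -0.145  0.043] [0.642 0.006 0.05 ] ((534.88232421875, -71.17559051513672), (143.00587463378906, 211.96267700195312), 86.35662078857422)
knob 196 [ 0.5595 -0.1573  0.1372] [ 0.539 -0.179  0.126] [ 0.579 -0.138  0.144] ((559.2282104492188, -157.97039794921875), (38.830665588378906, 40.892852783203125), 42.911582946777344)
```

View pics/crop.png

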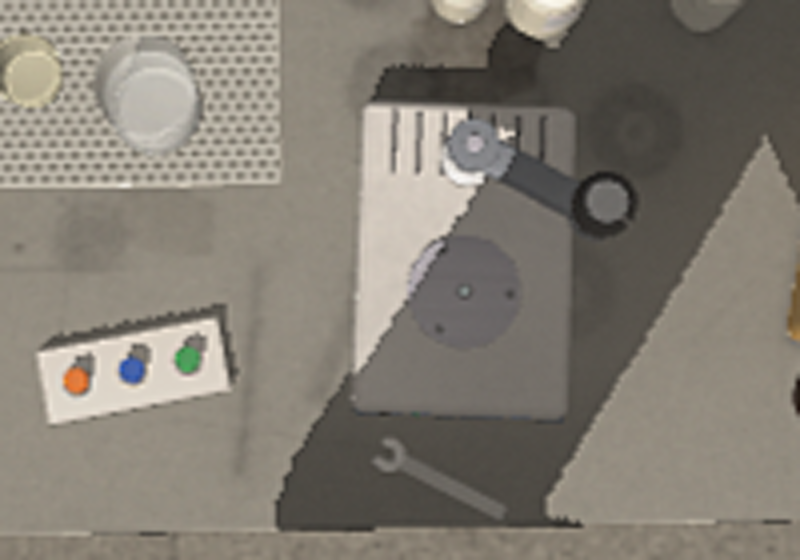

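```bash
cat >> h.py <<'E'
from scipy.spatial.transform import Rotation as Ro
def rows(n,target=None,yaw=None,grip=100):
    "tool-axis rows (turn spread evenly) from the measured pose to target, tool down"
    o=ctrl.get_obs(); R=Ro.from_euler('xyz',o['eef_rot']); p=o['ee_pos'].copy()
    T=Ro.from_euler('xyz',[np.pi,0,o['eef_rot'][2] if yaw is None else yaw])
    rv=(R.inv()*T).as_rotvec()/n; s=(np.array(target)-p)/n
    for i in range(n):
        print([grip]+(R.inv().apply(s)).round(4).tolist()+rv.round(4).tolist()); R=R*Ro.from_rotvec(rv)
E
python3 - <<'E'
from h import *
c=load('top0')
f=lambda x,y,Z: ray(c,235+(x+.5)/4-.5,130+(y+.5)/4-.5,Z)
for n,x,y,Z in(('blue',132,370,.024),('orange',77,380,.024),('green',188,359,.024),('crystal',465,291,.045),('post',475,144,.104),('knob',608,201,.137)): print(n,f(x,y,Z).round(4))
rows(16,[.466,.16,.14],1.79)
E
```

```text
blue [0.4624 0.164  0.024 ]
orange [0.456  0.2027 0.024 ]
green [0.4694 0.1245 0.024 ]
crystal [ 0.5122 -0.071   0.045 ]
post [ 0.6054 -0.0757  0.104 ]
knob [ 0.5602 -0.159   0.137 ]
[100, 0.0305, -0.0302, 0.0041, -0.0001, -0.0, -0.0828]
[100, 0.0329, -0.0276, 0.0041, -0.0001, -0.0, -0.0828]
[100, 0.0351, -0.0248, 0.0041, -0.0001, -0.0, -0.0828]
[100, 0.037, -0.0218, 0.0041, -0.0001, -0.0, -0.0828]
[100, 0.0387, -0.0187, 0.0041, -0.0001, -0.0, -0.0828]
[100, 0.0401, -0.0154, 0.0041, -0.0001, -0.0, -0.0828]
[100, 0.0412, -0.012, 0.0041, -0.0001, -0.0, -0.0828]
[100, 0.0421, -0.0086, 0.0041, -0.0001, -0.0, -0.0828]
[100, 0.0427, -0.0051, 0.0041, -0.0001, -0.0, -0.0828]
[100, 0.0429, -0.0015, 0.0041, -0.0001, -0.0, -0.0828]
[100, 0.0429, 0.002, 0.0041, -0.0001, -0.0, -0.0828]
[100, 0.0426, 0.0056, 0.0041, -0.0001, -0.0, -0.0828]
[100, 0.042, 0.0091, 0.0041, -0.0001, -0.0, -0.0828]
[100, 0.0411, 0.0125, 0.0041, -0.0001, -0.0, -0.0828]
[100, 0.0399, 0.0159, 0.0041, -0.0001, -0.0, -0.0828]
[100, 0.0385, 0.0191, 0.0041, -0.0001, -0.0, -0.0828]
```

>>> {"op": "servo_tool", "data": {"plan": [[100,0.0305,-0.0302,0.004,0,0,-0.08],[100,0.033,-0.0276,0.004,0,0,-0.08],[100,0.035,-0.025,0.004,0,0,-0.08],[100,0.037,-0.022,0.004,0,0,-0.08],[100,0.0387,-0.0187,0.004,0,0,-0.08],[100,0.04,-0.0154,0.004,0,0,-0.08],[100,0.041,-0.012,0.004,0,0,-0.08],[100,0.042,-0.0086,0.004,0,0,-0.08]]}}

```text
time_s: 1.1
ee_pos: [0.3592, -0.1658, 0.1733]
eef_rot: [-3.142, -0.0, 1.107]
force: [1.7, -0.1, -0.3]
grip_width: 0.0941
grip_force: 0.0
```

>>> {"op": "servo_tool", "data": {"plan": [[60,0.0425,-0.005,0.004,0,0,-0.08],[60,0.043,-0.0015,0.004,0,0,-0.08],[60,0.043,0.002,0.004,0,0,-0.08],[60,0.0425,0.0056,0.004,0,0,-0.08],[60,0.042,0.009,0.004,0,0,-0.08],[60,0.041,0.0125,0.004,0,0,-0.08],[60,0.04,0.016,0.004,0,0,-0.08],[60,0.0385,0.019,0.004,0,0,-0.08]]}}

```text
time_s: 2.1
ee_pos: [0.4794, 0.1561, 0.1411]
eef_rot: [-3.141, 0.0, 1.748]
force: [0.2, -0.7, 0.4]
grip_width: 0.0565
grip_force: 0.0
```

Run:
```python
from h import *
c=shot('wrist','w1'); o=ctrl.get_obs(); print(o['time_s'],o['ee_pos'],o['eef_rot'],o['qpos'],c['pose'].round(3).tolist())
P=cloud(c); im=c['pixels'].astype(int)
for n,m in(('blue',(im[...,2]>im[...,0]+50)&(im[...,2]>im[...,1]+25)),('green',(im[...,1]>im[...,0]+40)&(im[...,1]>im[...,2]+20)),('orange',(im[...,0]>im[...,2]+90))):
    m=m&(abs(P[...,2]-.0245)<.004)
    if m.sum()>20:
        v,u=np.nonzero(m); print(n,m.sum(),u.mean(),v.mean(),P[m].mean(0).round(4),np.ptp(P[m],axis=0).round(3))
```

```text
2.15 [0.48031054 0.1594191  0.14058908] [-3.14147321e+00 -8.43906686e-04  1.75307582e+00] [2.47627466e-01 2.68111074e-01 1.72065158e+00 9.29933290e-04
 1.15289425e+00 6.49704827e-02] [[0.984, -0.17, -0.047, 0.465], [0.177, 0.95, 0.257, 0.232], [0.001, -0.261, 0.965, 0.32], [0.0, 0.0, 0.0, 1.0]]
blue 205 309.6585365853659 182.65853658536585 [0.4652 0.1687 0.0233] [0.017 0.016 0.004]
green 192 309.890625 218.40104166666666 [0.4721 0.1295 0.0233] [0.017 0.017 0.005]
orange 227 309.24229074889865 144.6431718061674 [0.4582 0.2077 0.0233] [0.017 0.017 0.004]
```

View pics/w1.png

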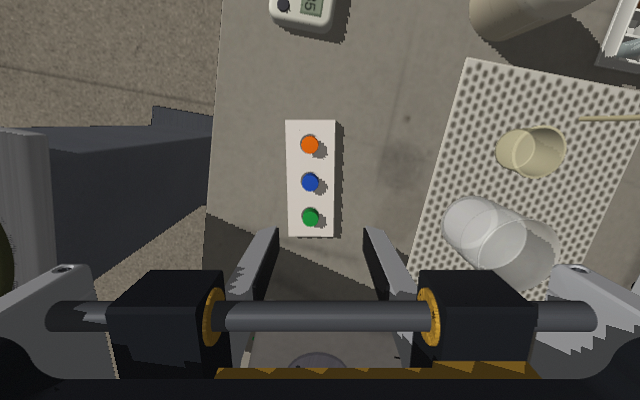

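The wrist view shows the row orange (309,145), blue (310,183), green (310,218), aligned with the fingers' closing plane. The arm was still settling, so I approach partway and look again.

>>> {"op": "servo_tool", "data": {"plan": [[50,0.0,-0.007,0.02,0,0,0],[50,0.002,-0.007,0.02,0,0,0],[50,0,0,0.015,0,0,0],[50,0,0,0,0,0,0],[50,0,0,0,0,0,0],[50,0,0,0,0,0,0],[50,0,0,0,0,0,0],[50,0,0,0,0,0,0]]}}

```text
time_s: 3.15
ee_pos: [0.4652, 0.1543, 0.0867]
eef_rot: [3.141, -0.0, 1.745]
force: [0.2, -0.3, 0.4]
grip_width: 0.047
grip_force: 0.0
```

Run:
```python
from h import *
c=shot('wrist','w2'); o=ctrl.get_obs(); print(o['time_s'],o['ee_pos'],o['eef_rot'])
P=cloud(c); im=c['pixels'].astype(int)
for n,m in(('blue',(im[...,2]>im[...,0]+50)&(im[...,2]>im[...,1]+25)),('green',(im[...,1]>im[...,0]+40)&(im[...,1]>im[...,2]+20)),('orange',(im[...,0]>im[...,2]+90))):
    m=m&(abs(P[...,2]-.0235)<.003)
    if m.sum()>20:
        v,u=np.nonzero(m); q=P[m]; print(n,m.sum(),u.mean(),v.mean(),q.mean(0).round(4),q.min(0).round(4),q.max(0).round(4))
```

```text
3.2 [0.46513918 0.15423802 0.08656966] [ 3.14142155e+00 -2.18764169e-05  1.74483053e+00]
blue 302 323.5331125827815 196.24503311258277 [0.4651 0.1687 0.0233] [0.4566 0.1606 0.0205] [0.4737 0.1768 0.0252]
green 280 323.51428571428573 238.51785714285714 [0.4721 0.1295 0.0232] [0.4634 0.1205 0.0206] [0.4809 0.138  0.0251]
orange 338 323.6242603550296 150.38757396449705 [0.4581 0.2078 0.0234] [0.4497 0.1992 0.0206] [0.4668 0.2162 0.0253]
```

View pics/w2.png

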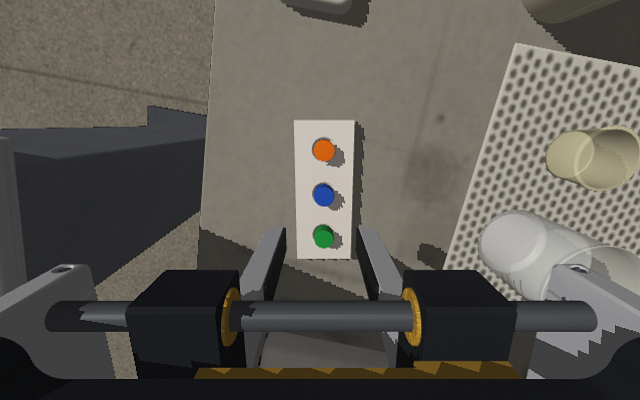

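The wrist readings repeat: blue is at (324,196), world (0.465, 0.168), with 40 mm spacing. I go down and grip.

>>> {"op": "servo_tool", "data": {"plan": [[50,0.007,0.001,0.005,0,0,0],[50,0.0065,0.001,0.02,0,0,0],[50,0,0,0.02,0,0,0],[50,0,0,0.015,0,0,0],[50,0,0,0.008,0,0,0],[50,0,0,0.0045,0,0,0],[50,0,0,0,0,0,0],[50,0,0,0,0,0,0]], "force": 12}}

```text
time_s: 4.2
ee_pos: [0.465, 0.1679, 0.0144]
eef_rot: [3.141, -0.0, 1.745]
force: [0.4, -0.1, -0.7]
grip_width: 0.0471
grip_force: 0.0
```

>>> {"op": "servo_tool", "data": {"plan": [[10,0,0,0,0,0,0],[10,0,0,0,0,0,0],[10,0,0,0,0,0,0],[10,0,0,0,0,0,0],[10,0,0,0,0,0,0],[10,0,0,0,0,0,0],[10,0,0,0,0,0,0],[10,0,0,0,0,0,0]]}}

```text
time_s: 5.2
ee_pos: [0.4648, 0.1679, 0.014]
eef_rot: [3.141, -0.0, 1.745]
force: [-0.1, -0.3, 1.7]
grip_width: 0.0171
grip_force: 12.0
```

>>> {"op": "servo_tool", "data": {"plan": [[10,0,0,-0.01,0,0,0],[10,0,0,-0.025,0,0,0],[10,0,0,-0.035,0,0,0],[10,-0.03,0.001,-0.035,0,0,0],[10,-0.05,0.001,-0.031,0,0,0],[10,-0.055,0.001,0,0,0,0],[10,-0.055,0.001,0,0,0,0],[10,-0.035,0.001,0,0,0,0]]}}

```text
time_s: 6.2
ee_pos: [0.5087, -0.0551, 0.1507]
eef_rot: [3.141, 0.0, 1.743]
force: [-1.0, 0.2, -0.2]
grip_width: 0.0171
grip_force: 12.0
```

>>> {"op": "servo_tool", "data": {"plan": [[10,-0.0227,0,0,0,0,0],[10,0,0,0,0,0,0],[10,0,0,0,0,0,0],[10,0,0,0,0,0,0],[10,0,0,0,0,0,0],[10,0,0,0,0,0,0],[10,0,0,0,0,0,0],[10,0,0,0,0,0,0]]}}

```text
time_s: 7.2
ee_pos: [0.5125, -0.0752, 0.1499]
eef_rot: [-3.142, -0.0, 1.745]
force: [-0.2, -1.3, 0.1]
grip_width: 0.0173
grip_force: 12.0
```

Run:
```python
from h import *
c=shot('wrist','w3'); o=ctrl.get_obs(); print(o['time_s'],o['ee_pos'],o['eef_rot'])
im=c['pixels'][60:320,160:480,::-1]; cv2.imwrite('pics/w3c.png',cv2.resize(im,None,fx=2.5,fy=2.3,interpolation=cv2.INTER_CUBIC) if 0 else cv2.resize(im,None,fx=2.25,fy=2.25,interpolation=cv2.INTER_CUBIC))
```

```text
7.25 [ 0.512498   -0.07523084  0.14991062] [-3.14148035e+00 -2.28059966e-05  1.74476512e+00]
```

View pics/w3c.png

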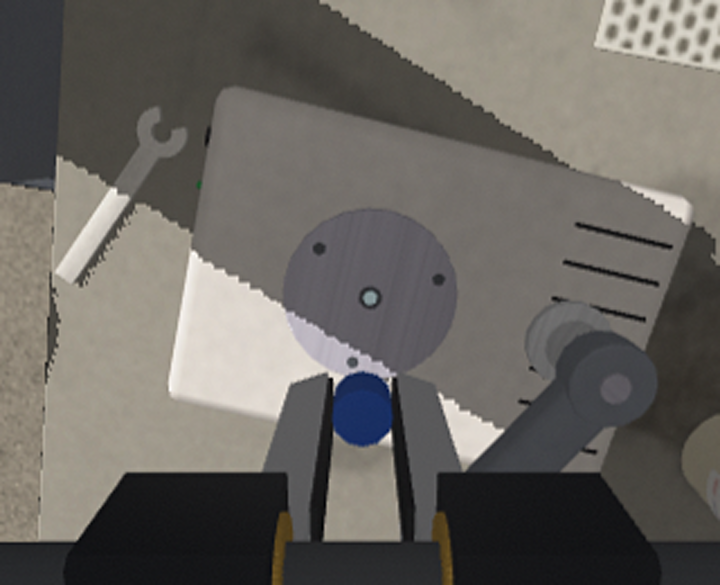

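Crystal is at crop (370,297); the button in hand has its top at about (362,415), upright between the pads. Computing the offsets.

Run:
```python
from h import *
c=load('w3'); g=lambda x,y,Z: ray(c,160+(x+.5)/2.25-.5,60+(y+.5)/2.25-.5,Z)
print('crystal',g(370,297,.045).round(4))
P=cloud(c); im=c['pixels'].astype(int)
m=(im[...,2]>im[...,0]+50)&(im[...,2]>im[...,1]+25)&(P[...,2]>.13)
q=P[m]; print(m.sum(),q.mean(0),q.min(0),q.max(0)); t=q[q[:,2]>.157]; print('top',len(t),t.mean(0),t.min(0),t.max(0))
print(g(362,415,.16))
# housing edges for yaw
h=(abs(P[...,2]-.04)<.0025); print(cv2.minAreaRect((P[h][:,:2]*1000).astype(np.float32)))
# plate fit
v,u=np.nonzero((abs(P[...,2]-.045)<.0015)); p=P[v,u]; print(p.mean(0))
```

```text
crystal [ 0.5145 -0.0665  0.045 ]
690 [ 0.51181628 -0.07268319  0.15761656] [ 0.49870101 -0.08346522  0.14333063] [0.52050975 0.00065358 0.32850228]
top 545 [ 0.51200536 -0.07397853  0.15945367] [ 0.49870101 -0.08346522  0.15701482] [0.52050975 0.00065358 0.32850228]
[ 0.51196317 -0.07350045  0.16      ]
((652.6248168945312, -51.98529052734375), (334.109619140625, 443.28643798828125), 65.24301147460938)
[ 0.53633076 -0.06721637  0.04460641]
```

>>> {"op": "servo_tool", "data": {"plan": [[10,0.007,0.0033,0.015,0,0,0],[10,0,0,0.025,0,0,0],[10,0,0,0.025,0,0,0],[10,0,0,0.02,0,0,0],[10,0,0,0.009,0,0,0],[10,0,0,0.0025,0,0,0],[10,0,0,0,0,0,0],[10,0,0,0,0,0,0]]}}

```text
time_s: 8.25
ee_pos: [0.5149, -0.0678, 0.054]
eef_rot: [3.141, 0.0, 1.745]
force: [-0.2, 0.7, -0.2]
grip_width: 0.017
grip_force: 12.0
```

>>> {"op": "servo_tool", "data": {"plan": [[10,0,0,0.0005,0,0,0],[10,0,0,0.0004,0,0,0],[10,0,0,0.0004,0,0,0],[10,0,0,0,0,0,0],[10,0,0,0,0,0,0],[10,0,0,0,0,0,0],[10,0,0,0,0,0,0],[10,0,0,0,0,0,0]]}}

```text
time_s: 9.25
ee_pos: [0.5146, -0.0678, 0.0521]
eef_rot: [-3.142, 0.0, 1.745]
force: [-0.2, -0.1, 0.1]
grip_width: 0.0174
grip_force: 12.0
```

>>> {"op": "servo_tool", "data": {"plan": [[10,0,0,0.0003,0,0,0],[10,0,0,0.0003,0,0,0],[10,0,0,0.0002,0,0,0],[10,0,0,0,0,0,0],[10,0,0,0,0,0,0],[10,0,0,0,0,0,0],[10,0,0,0,0,0,0],[10,0,0,0,0,0,0]]}}

```text
time_s: 10.25
ee_pos: [0.5146, -0.0678, 0.0513]
eef_rot: [-3.142, 0.0, 1.745]
force: [-0.8, 0.6, -0.6]
grip_width: 0.017
grip_force: 12.0
```

>>> {"op": "servo_tool", "data": {"plan": [[10,0,0,0.0003,0,0,0],[10,0,0,0.0002,0,0,0],[10,0,0,0,0,0,0],[10,0,0,0,0,0,0],[10,0,0,0,0,0,0],[10,0,0,0,0,0,0],[10,0,0,0,0,0,0],[10,0,0,0,0,0,0]]}}

```text
time_s: 11.25
ee_pos: [0.5146, -0.0678, 0.051]
eef_rot: [3.141, 0.0, 1.745]
force: [-2.8, 0.6, 5.2]
grip_width: 0.0174
grip_force: 12.0
```

Contact at z = 0.051, as predicted. I let go gently, opening a little, and retreat upward.

>>> {"op": "servo_tool", "data": {"plan": [[24,0,0,0,0,0,0],[28,0,0,0,0,0,0],[35,0,0,0,0,0,0],[45,0,0,0,0,0,0],[50,0,0,-0.005,0,0,0],[50,0,0,-0.02,0,0,0],[50,0,0,-0.035,0,0,0],[50,0,0,-0.04,0,0,0]]}}

```text
time_s: 12.25
ee_pos: [0.5143, -0.0677, 0.152]
eef_rot: [-3.141, -0.0, 1.745]
force: [0.9, 0.4, 0.1]
grip_width: 0.0467
grip_force: 0.0
```

Run:
```python
from h import *
c=shot('wrist','w4'); o=ctrl.get_obs(); print(o['time_s'],o['ee_pos'],o['eef_rot'],o['force'])
P=cloud(c); im=c['pixels'].astype(int)
m=(im[...,2]>im[...,0]+50)&(im[...,2]>im[...,1]+25)&(abs(P[...,2]-.0605)<.0025)
q=P[m]; print(m.sum(),q.mean(0),q.min(0),q.max(0))
# plate centre by ellipse edge check: points at z~.045
m=(abs(P[...,2]-.137)<.006); q=P[m]; print('knob',m.sum(),np.median(q,0))
im=c['pixels'][60:320,160:480,::-1]; cv2.imwrite('pics/w4c.png',cv2.resize(im,None,fx=2.25,fy=2.25,interpolation=cv2.INTER_CUBIC))
```

```text
12.3 [ 0.51631187 -0.06807331  0.15750838] [3.13524965e+00 2.49719056e-03 1.74487943e+00] [ 0.67563359 -1.21205921  6.44133604]
231 [ 0.51431459 -0.06701196  0.06041996] [ 0.50604783 -0.0755337   0.05805135] [ 0.52248293 -0.05875385  0.06200493]
knob 1142 [ 0.56151534 -0.15754364  0.13721703]
```

View pics/w4c.png

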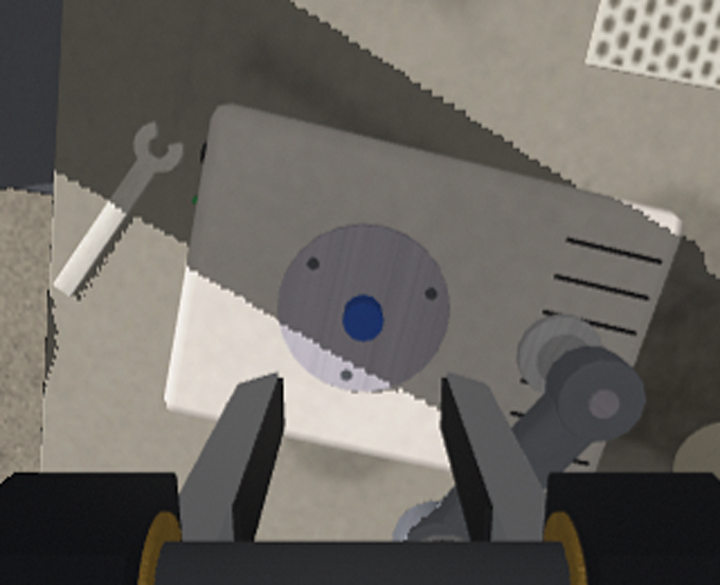

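The button stands centred on the crystal (wrist reading 0.5 mm off). Next I go over the knob, straddle it, and swing the arm along its arc.

```bash
cat > r.py <<'E'
import numpy as np
def rows(p,y,path,g):
    "path: list of (x,y,z,yaw); tool-down"
    p=np.array(p,float)
    for q in path:
        d=np.array(q[:3])-p; c,s=np.cos(y),np.sin(y)
        print([g]+[round(v,4) for v in (c*d[0]+s*d[1], s*d[0]-c*d[1], -d[2], 0,0,y-q[3])]); p=np.array(q[:3]);y=q[3]
E
python3 - <<'E'
from r import *
a=np.array([.5144,-.0677,.151,1.745]);b=np.array([.5627,-.1544,.158,1.055])
rows(a[:3],a[3],[a+(b-a)*k/6 for k in range(1,7)],100)
print()
post=np.array([.6093,-.0721]); 
path=[]
for k in range(1,25):
    th=1.11*(1-k/24); f=th-.056; path.append([post[0]-.095*np.cos(f),post[1]-.095*np.sin(f),.109,f])
rows([.5627,-.1544,.109],1.055,path,55)
E
```

```text
[100, np.float64(-0.0156), np.float64(0.0054), np.float64(-0.0012), 0, 0, np.float64(0.115)]
[100, np.float64(-0.0149), np.float64(0.0072), np.float64(-0.0012), 0, 0, np.float64(0.115)]
[100, np.float64(-0.014), np.float64(0.0088), np.float64(-0.0012), 0, 0, np.float64(0.115)]
[100, np.float64(-0.0129), np.float64(0.0104), np.float64(-0.0012), 0, 0, np.float64(0.115)]
[100, np.float64(-0.0116), np.float64(0.0118), np.float64(-0.0012), 0, 0, np.float64(0.115)]
[100, np.float64(-0.0102), np.float64(0.013), np.float64(-0.0012), 0, 0, np.float64(0.115)]

[55, np.float64(-0.0003), np.float64(-0.0045), np.float64(-0.0), 0, 0, 0.0472]
[55, np.float64(0.0001), np.float64(-0.0044), np.float64(-0.0), 0, 0, 0.0463]
[55, np.float64(0.0001), np.float64(-0.0044), np.float64(-0.0), 0, 0, 0.0463]
[55, np.float64(0.0001), np.float64(-0.0044), np.float64(-0.0), 0, 0, 0.0462]
[55, np.float64(0.0001), np.float64(-0.0044), np.float64(-0.0), 0, 0, 0.0463]
[55, np.float64(0.0001), np.float64(-0.0044), np.float64(-0.0), 0, 0, 0.0463]
[55, np.float64(0.0001), np.float64(-0.0044), np.float64(-0.0), 0, 0, 0.04
[... 629 characters left out ...]
55, np.float64(0.0001), np.float64(-0.0044), np.float64(-0.0), 0, 0, 0.0462]
[55, np.float64(0.0001), np.float64(-0.0044), np.float64(-0.0), 0, 0, 0.0463]
[55, np.float64(0.0001), np.float64(-0.0044), np.float64(-0.0), 0, 0, 0.0462]
[55, np.float64(0.0001), np.float64(-0.0044), np.float64(-0.0), 0, 0, 0.0462]
[55, np.float64(0.0001), np.float64(-0.0044), np.float64(-0.0), 0, 0, 0.0463]
[55, np.float64(0.0001), np.float64(-0.0044), np.float64(-0.0), 0, 0, 0.0462]
[55, np.float64(0.0001), np.float64(-0.0044), np.float64(-0.0), 0, 0, 0.0462]
[55, np.float64(0.0001), np.float64(-0.0044), np.float64(-0.0), 0, 0, 0.0463]
[55, np.float64(0.0001), np.float64(-0.0044), np.float64(-0.0), 0, 0, 0.0462]
```

>>> {"op": "servo_tool", "data": {"plan": [[100,-0.0156,0.0054,-0.001,0,0,0.115],[100,-0.015,0.0072,-0.001,0,0,0.115],[100,-0.014,0.0088,-0.001,0,0,0.115],[100,-0.013,0.0104,-0.001,0,0,0.115],[100,-0.0116,0.0118,-0.001,0,0,0.115],[100,-0.01,0.013,-0.001,0,0,0.115],[100,0,0,0,0,0,0],[100,0,0,0,0,0,0]]}}

```text
time_s: 13.3
ee_pos: [0.5625, -0.1541, 0.1568]
eef_rot: [-3.141, -0.0, 1.057]
force: [0.9, 0.6, -0.3]
grip_width: 0.0939
grip_force: 0.0
```

Run:
```python
from h import *
c=shot('wrist','w5'); o=ctrl.get_obs(); print(o['time_s'],o['ee_pos'],o['eef_rot'],o['qpos'])
P=cloud(c); m=(abs(P[...,2]-.137)<.003); q=P[m]; print('knob',m.sum(),np.median(q,0),q.min(0),q.max(0))
cv2.imwrite('pics/w5.png',c['pixels'][:,:,::-1])
```

```text
13.35 [ 0.56256641 -0.15400311  0.15687825] [-3.14144155e+00 -4.59605210e-05  1.05720725e+00] [-3.30029956e-01  4.15445126e-01  1.48072428e+00  7.67956746e-05
  1.24556342e+00  1.83534574e-01]
knob 2690 [ 0.56668344 -0.15580422  0.13704832] [ 0.54127872 -0.19523103  0.13400564] [ 0.79580216 -0.13372303  0.13999133]
```

View pics/w5.png

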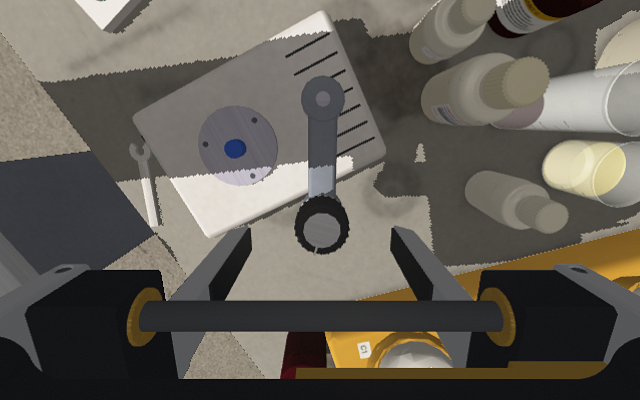

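The knob sits at (322,226), midway between the fingers. I descend around it and narrow the gap.

>>> {"op": "servo_tool", "data": {"plan": [[100,0,0,0.012,0,0,0],[100,0,0,0.018,0,0,0],[100,0,0,0.018,0,0,0],[55,0,0,0,0,0,0],[55,0,0,0,0,0,0],[55,0,0,0,0,0,0],[55,0,-0.003,0,0,0,0.03],[55,0,-0.0044,0,0,0,0.046]]}}

```text
time_s: 14.35
ee_pos: [0.5565, -0.1508, 0.1092]
eef_rot: [3.141, -0.0, 0.976]
force: [0.2, -0.3, 0.2]
grip_width: 0.052
grip_force: 0.0
```

>>> {"op": "servo_tool", "data": {"plan": [[55,0,-0.0044,0,0,0,0.046],[55,0,-0.0044,0,0,0,0.046],[55,0,-0.0044,0,0,0,0.046],[55,0,-0.0044,0,0,0,0.046],[55,0,-0.0044,0,0,0,0.046],[55,0,-0.0044,0,0,0,0.046],[55,0,-0.0044,0,0,0,0.046],[55,0,-0.0044,0,0,0,0.046]]}}

```text
time_s: 15.35
ee_pos: [0.531, -0.1268, 0.1093]
eef_rot: [3.14, -0.001, 0.608]
force: [1.9, 0.1, 0.2]
grip_width: 0.0519
grip_force: 0.8
```

>>> {"op": "servo_tool", "data": {"plan": [[55,0,-0.0044,0,0,0,0.046],[55,0,-0.0044,0,0,0,0.046],[55,0,-0.0044,0,0,0,0.046],[55,0,-0.0044,0,0,0,0.046],[55,0,-0.0044,0,0,0,0.046],[55,0,-0.0044,0,0,0,0.046],[55,0,-0.0044,0,0,0,0.046],[55,0,-0.0044,0,0,0,0.046]]}}

```text
time_s: 16.35
ee_pos: [0.5159, -0.0953, 0.1093]
eef_rot: [3.141, -0.001, 0.24]
force: [1.5, -1.6, 0.3]
grip_width: 0.052
grip_force: 0.8
```

>>> {"op": "servo_tool", "data": {"plan": [[55,0,-0.0044,0,0,0,0.046],[55,0,-0.0044,0,0,0,0.046],[55,0,-0.0044,0,0,0,0.046],[55,0,-0.0044,0,0,0,0.046],[55,0,-0.0044,0,0,0,0.046],[55,0,-0.0044,0,0,0,0.046],[55,0,0,0,0,0,0],[55,0,0,0,0,0,0]]}}

```text
time_s: 17.35
ee_pos: [0.5123, -0.0692, 0.109]
eef_rot: [-3.142, -0.0, -0.033]
force: [1.3, -0.1, 0.4]
grip_width: 0.052
grip_force: 0.0
```

>>> {"op": "servo_tool", "data": {"plan": [[55,0,-0.002,0,0,0,0.02],[55,0,-0.002,0,0,0,0],[55,0,-0.001,0,0,0,0],[55,0,-0.001,0,0,0,0],[55,0,-0.001,0,0,0,0],[55,0,0,0,0,0,0],[55,0,0,0,0,0,0],[55,0,0,0,0,0,0]]}}

```text
time_s: 18.35
ee_pos: [0.5128, -0.0621, 0.1089]
eef_rot: [-3.141, -0.0, -0.053]
force: [0.7, -0.3, 0.3]
grip_width: 0.0517
grip_force: 0.1
```

>>> {"op": "servo_tool", "data": {"plan": [[55,0,-0.001,0,0,0,0],[55,0,-0.001,0,0,0,0],[55,0,-0.001,0,0,0,0],[55,0,0,0,0,0,0],[55,0,0,0,0,0,0],[55,0,0,0,0,0,0],[55,0,0,0,0,0,0],[55,0,0,0,0,0,0]]}}

```text
time_s: 19.35
ee_pos: [0.5128, -0.061, 0.109]
eef_rot: [3.139, -0.0, -0.054]
force: [-1.9, -15.2, -0.2]
grip_width: 0.0523
grip_force: 7.6
```

Run:
```python
from h import *
c=shot('top','t6'); o=ctrl.get_obs(); print(o['time_s'],o['ee_pos'],o['eef_rot'],o['force'],o['qpos'])
im=c['pixels'][130:270,235:435,::-1]
cv2.imwrite('pics/t6c.png',cv2.resize(im,None,fx=4,fy=4,interpolation=cv2.INTER_CUBIC))
c=shot('wrist','w6')
```

```text
19.4 [ 0.51278912 -0.06102024  0.10899739] [ 3.13851656e+00 -2.70327324e-04 -5.36722401e-02] [ -1.82898484 -15.00158222  -0.74665247] [-0.18779104  0.32887839  1.72220819 -0.00339781  1.08982922  1.43824887]
```

View pics/w6.png

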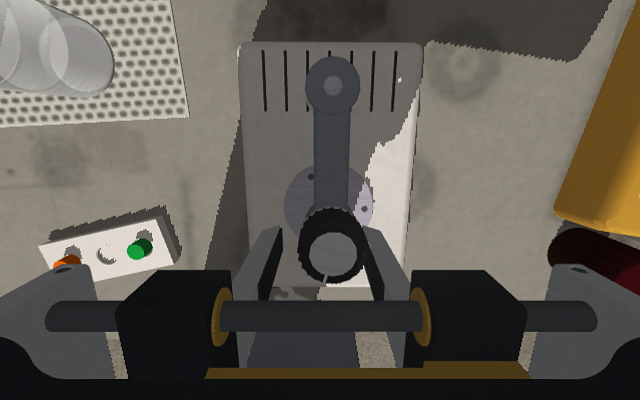

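The arm is on its stop (15 N on the pad, and the knob lies at the crystal's y). The wrist view shows the arm straight along the housing with the knob at (332,250). I re-centre, wind the wrist back ungripped, then grip.

>>> {"op": "servo_tool", "data": {"plan": [[55,0.0014,0.0079,0,0,0,0],[55,0,0,0,0,0,-0.18],[55,0,0,0,0,0,-0.18],[55,0,0,0,0,0,-0.18],[55,0,0,0,0,0,-0.18],[55,0,0,0,0,0,-0.18],[55,0,0,0,0,0,-0.18],[55,0,0,0,0,0,-0.18]]}}

```text
time_s: 20.45
ee_pos: [0.5139, -0.0671, 0.1089]
eef_rot: [3.142, -0.0, 1.213]
force: [-0.1, -0.8, 1.0]
grip_width: 0.052
grip_force: 0.0
```

>>> {"op": "servo_tool", "data": {"plan": [[55,0,0,0,0,0,0],[55,0,0,0,0,0,0],[30,0,0,0,0,0,0],[30,0,0,0,0,0,0],[30,0,0,0,0,0,0],[30,0,0,0,0,0,0],[30,0,0,0,0,0,0],[30,0,0,0,0,0,0]], "force": 40}}

```text
time_s: 21.45
ee_pos: [0.5148, -0.0675, 0.1092]
eef_rot: [3.139, -0.0, 1.205]
force: [7.2, -2.3, -2.5]
grip_width: 0.0395
grip_force: 40.0
```

```bash
python3 -c "
from h import *
o=ctrl.get_obs();print(o['time_s'],o['ee_pos'],o['eef_rot'],o['force'],o['moment'],o['qpos'],o['tau'])"
```

```text
21.45 [ 0.51481318 -0.06751802  0.10915374] [ 3.13886724e+00 -3.61569429e-04  1.20538615e+00] [ 7.15081531 -2.26211466 -2.51778276] [-0.42582841 -1.21360907  0.00948587] [-2.00908017e-01  3.33179664e-01  1.71592483e+00 -1.01103871e-04
  1.08974033e+00  1.64549312e-01] [ 7.80253541e-01 -5.21911597e+01 -2.88934493e+01  2.48617418e-01
  1.78708311e+00 -9.49565117e-03]
```

>>> {"op": "servo_tool", "data": {"plan": [[30,0,0,0,0,0,0.04],[30,0,0,0,0,0,0.04],[30,0,0,0,0,0,0.04],[30,0,0,0,0,0,0.04],[30,0,0,0,0,0,0.04],[30,0,0,0,0,0,0.04],[30,0,0,0,0,0,0.02],[30,0,0,0,0,0,0]]}}

```text
time_s: 22.45
ee_pos: [0.5148, -0.0676, 0.1091]
eef_rot: [3.139, -0.001, 0.945]
force: [8.0, -3.1, -2.5]
grip_width: 0.0392
grip_force: 40.0
```

```bash
cat > s.py <<'E'
from h import *
o=ctrl.get_obs();print(o['time_s'],'yaw',o['eef_rot'][2].round(4),'pos',o['ee_pos'].round(4),'F',o['force'].round(1),'M',o['moment'].round(3),'tau6',o['tau'][5].round(3),'q6',o['qpos'][5].round(3))
E
python3 s.py
```

```text
22.45 yaw 0.9454 pos [ 0.5148 -0.0676  0.1091] F [ 8.  -3.1 -2.5] M [-0.48  -1.366  0.199] tau6 0.351 q6 0.425
```

>>> {"op": "servo_tool", "data": {"plan": [[30,0,0,0,0,0,0.025],[30,0,0,0,0,0,0.025],[30,0,0,0,0,0,0.025],[30,0,0,0,0,0,0.025],[30,0,0,0,0,0,0],[30,0,0,0,0,0,0],[30,0,0,0,0,0,0],[30,0,0,0,0,0,0]]}}

```text
time_s: 23.45
ee_pos: [0.5149, -0.0676, 0.1092]
eef_rot: [3.139, -0.001, 0.846]
force: [7.3, -3.7, -3.1]
grip_width: 0.0392
grip_force: 40.0
```

```bash
python3 s.py
```

```text
23.45 yaw 0.8456 pos [ 0.5149 -0.0676  0.1092] F [ 7.3 -3.7 -3.1] M [-0.483 -1.396  0.145] tau6 0.155 q6 0.524
```

>>> {"op": "servo_tool", "data": {"plan": [[30,0,0,0,0,0,0.012],[30,0,0,0,0,0,0.012],[30,0,0,0,0,0,0.012],[30,0,0,0,0,0,0.012],[30,0,0,0,0,0,0.012],[30,0,0,0,0,0,0.012],[30,0,0,0,0,0,0.012],[30,0,0,0,0,0,0.012]]}}

```text
time_s: 24.45
ee_pos: [0.5149, -0.0676, 0.1091]
eef_rot: [3.139, -0.002, 0.749]
force: [7.5, -2.0, -3.0]
grip_width: 0.0395
grip_force: 40.0
```

```bash
python3 s.py
```

```text
24.45 yaw 0.7494 pos [ 0.5149 -0.0676  0.1091] F [ 7.5 -2.  -3. ] M [-0.465 -1.438  0.287] tau6 0.058 q6 0.621
```

>>> {"op": "servo_tool", "data": {"plan": [[30,0,0,0,0,0,0.008],[30,0,0,0,0,0,0.008],[30,0,0,0,0,0,0.008],[30,0,0,0,0,0,0.008],[30,0,0,0,0,0,0.008],[30,0,0,0,0,0,0.008],[30,0,0,0,0,0,0.008],[30,0,0,0,0,0,0.008]]}}

```text
time_s: 25.45
ee_pos: [0.5149, -0.0676, 0.1091]
eef_rot: [3.139, -0.002, 0.685]
force: [8.7, -3.5, -4.2]
grip_width: 0.0391
grip_force: 40.0
```

```bash
python3 s.py
```

```text
25.45 yaw 0.6855 pos [ 0.5149 -0.0676  0.1091] F [ 8.7 -3.5 -4.2] M [-0.502 -1.405  0.27 ] tau6 0.124 q6 0.685
```

>>> {"op": "servo_tool", "data": {"plan": [[30,0,0,0,0,0,0.008],[30,0,0,0,0,0,0.008],[30,0,0,0,0,0,0.008],[30,0,0,0,0,0,0.008],[30,0,0,0,0,0,0.008],[30,0,0,0,0,0,0.008],[30,0,0,0,0,0,0.008],[30,0,0,0,0,0,0.008]]}}

```text
time_s: 26.45
ee_pos: [0.5149, -0.0677, 0.1092]
eef_rot: [3.139, -0.002, 0.621]
force: [8.1, -3.8, -3.6]
grip_width: 0.0396
grip_force: 40.0
```

```bash
python3 s.py
```

```text
26.45 yaw 0.6215 pos [ 0.5149 -0.0677  0.1092] F [ 8.1 -3.8 -3.6] M [-0.49  -1.42   0.276] tau6 0.124 q6 0.749
```

>>> {"op": "servo_tool", "data": {"plan": [[30,0,0,0,0,0,0.011],[30,0,0,0,0,0,0.011],[30,0,0,0,0,0,0.011],[30,0,0,0,0,0,0.011],[30,0,0,0,0,0,0.011],[30,0,0,0,0,0,0.011],[30,0,0,0,0,0,0.011],[30,0,0,0,0,0,0.011]]}}

```text
time_s: 27.45
ee_pos: [0.5149, -0.0677, 0.1092]
eef_rot: [3.139, -0.002, 0.533]
force: [8.5, -4.0, -3.9]
grip_width: 0.0394
grip_force: 40.0
```

```bash
python3 s.py
```

```text
27.45 yaw 0.5333 pos [ 0.5149 -0.0677  0.1092] F [ 8.5 -4.  -3.9] M [-0.523 -1.446  0.218] tau6 0.074 q6 0.837
```

>>> {"op": "servo_tool", "data": {"plan": [[30,0,0,0,0,0,0.011],[30,0,0,0,0,0,0.011],[30,0,0,0,0,0,0.011],[30,0,0,0,0,0,0.011],[30,0,0,0,0,0,0.011],[30,0,0,0,0,0,0.011],[30,0,0,0,0,0,0.011],[30,0,0,0,0,0,0.011]]}}

```text
time_s: 28.45
ee_pos: [0.5149, -0.0677, 0.1092]
eef_rot: [3.139, -0.002, 0.445]
force: [8.6, -4.1, -5.1]
grip_width: 0.0398
grip_force: 40.0
```

```bash
python3 s.py
```

```text
28.45 yaw 0.4454 pos [ 0.5149 -0.0677  0.1092] F [ 8.6 -4.1 -5.1] M [-0.577 -1.453  0.281] tau6 0.074 q6 0.925
```

>>> {"op": "servo_tool", "data": {"plan": [[30,0,0,0,0,0,0.01],[30,0,0,0,0,0,0.01],[30,0,0,0,0,0,0.01],[30,0,0,0,0,0,0.01],[30,0,0,0,0,0,0.01],[30,0,0,0,0,0,0.01],[30,0,0,0,0,0,0.01],[30,0,0,0,0,0,0.01]]}}

```text
time_s: 29.45
ee_pos: [0.5149, -0.0677, 0.1092]
eef_rot: [3.14, -0.002, 0.365]
force: [8.9, -4.4, -3.7]
grip_width: 0.0394
grip_force: 40.0
```

```bash
python3 s.py
```

```text
29.45 yaw 0.3654 pos [ 0.5149 -0.0677  0.1092] F [ 8.9 -4.4 -3.7] M [-0.594 -1.491  0.268] tau6 0.09 q6 1.005
```

>>> {"op": "servo_tool", "data": {"plan": [[30,0,0,0,0,0,0.01],[30,0,0,0,0,0,0.01],[30,0,0,0,0,0,0.01],[30,0,0,0,0,0,0.01],[30,0,0,0,0,0,0.01],[30,0,0,0,0,0,0.01],[30,0,0,0,0,0,0.01],[30,0,0,0,0,0,0.01]]}}

```text
time_s: 30.45
ee_pos: [0.5149, -0.0678, 0.1092]
eef_rot: [3.14, -0.003, 0.285]
force: [7.6, -4.5, -3.6]
grip_width: 0.0393
grip_force: 40.0
```

```bash
python3 s.py
```

```text
30.45 yaw 0.2854 pos [ 0.5149 -0.0678  0.1092] F [ 7.6 -4.5 -3.6] M [-0.524 -1.49   0.309] tau6 0.125 q6 1.085
```

>>> {"op": "servo_tool", "data": {"plan": [[30,0,0,0,0,0,0.008],[30,0,0,0,0,0,0.008],[30,0,0,0,0,0,0.008],[30,0,0,0,0,0,0.008],[30,0,0,0,0,0,0.008],[30,0,0,0,0,0,0.008],[30,0,0,0,0,0,0.008],[30,0,0,0,0,0,0.008]]}}

```text
time_s: 31.45
ee_pos: [0.5149, -0.0678, 0.1092]
eef_rot: [3.14, -0.003, 0.222]
force: [8.3, -5.5, -4.1]
grip_width: 0.0395
grip_force: 40.0
```

```bash
python3 s.py
```

```text
31.45 yaw 0.2216 pos [ 0.5149 -0.0678  0.1092] F [ 8.3 -5.5 -4.1] M [-0.591 -1.479  0.393] tau6 0.221 q6 1.148
```

Torque is climbing; I use smaller steps now.

>>> {"op": "servo_tool", "data": {"plan": [[30,0,0,0,0,0,0.005],[30,0,0,0,0,0,0.005],[30,0,0,0,0,0,0.005],[30,0,0,0,0,0,0.005],[30,0,0,0,0,0,0.005],[30,0,0,0,0,0,0.005],[30,0,0,0,0,0,0.005],[30,0,0,0,0,0,0.005]]}}

```text
time_s: 32.45
ee_pos: [0.515, -0.0678, 0.1092]
eef_rot: [3.14, -0.003, 0.182]
force: [7.5, -4.2, -2.2]
grip_width: 0.0398
grip_force: 40.0
```

```bash
python3 s.py
```

```text
32.45 yaw 0.1816 pos [ 0.515  -0.0678  0.1092] F [ 7.5 -4.2 -2.2] M [-0.55  -1.424  0.391] tau6 0.299 q6 1.188
```

>>> {"op": "servo_tool", "data": {"plan": [[30,0,0,0,0,0,0.005],[30,0,0,0,0,0,0.005],[30,0,0,0,0,0,0.005],[30,0,0,0,0,0,0.005],[30,0,0,0,0,0,0.005],[30,0,0,0,0,0,0.005],[30,0,0,0,0,0,0.005],[30,0,0,0,0,0,0.005]]}}

```text
time_s: 33.45
ee_pos: [0.515, -0.0678, 0.1093]
eef_rot: [3.14, -0.003, 0.142]
force: [8.2, -4.6, -3.3]
grip_width: 0.0394
grip_force: 40.0
```

```bash
python3 s.py
```

```text
33.45 yaw 0.1417 pos [ 0.515  -0.0678  0.1093] F [ 8.2 -4.6 -3.3] M [-0.571 -1.421  0.364] tau6 0.323 q6 1.228
```

>>> {"op": "servo_tool", "data": {"plan": [[30,0,0,0,0,0,0.005],[30,0,0,0,0,0,0.005],[30,0,0,0,0,0,0.005],[30,0,0,0,0,0,0.005],[30,0,0,0,0,0,0.005],[30,0,0,0,0,0,0.005],[30,0,0,0,0,0,0.005],[30,0,0,0,0,0,0.005]]}}

```text
time_s: 34.45
ee_pos: [0.515, -0.0678, 0.1093]
eef_rot: [3.14, -0.003, 0.102]
force: [7.6, -6.0, -2.4]
grip_width: 0.0393
grip_force: 40.0
```

```bash
python3 s.py
```

```text
34.45 yaw 0.1017 pos [ 0.515  -0.0678  0.1093] F [ 7.6 -6.  -2.4] M [-0.598 -1.468  0.441] tau6 0.34 q6 1.268
```

>>> {"op": "servo_tool", "data": {"plan": [[30,0,0,0,0,0,0.005],[30,0,0,0,0,0,0.005],[30,0,0,0,0,0,0.005],[30,0,0,0,0,0,0.005],[30,0,0,0,0,0,0.005],[30,0,0,0,0,0,0.005],[30,0,0,0,0,0,0.005],[30,0,0,0,0,0,0.005]]}}

```text
time_s: 35.45
ee_pos: [0.515, -0.0679, 0.1093]
eef_rot: [3.14, -0.003, 0.062]
force: [8.4, -5.5, -1.9]
grip_width: 0.0392
grip_force: 40.0
```

```bash
python3 s.py
```

```text
35.45 yaw 0.0617 pos [ 0.515  -0.0679  0.1093] F [ 8.4 -5.5 -1.9] M [-0.583 -1.443  0.408] tau6 0.328 q6 1.308
```

>>> {"op": "servo_tool", "data": {"plan": [[30,0,0,0,0,0,0.005],[30,0,0,0,0,0,0.005],[30,0,0,0,0,0,0.005],[30,0,0,0,0,0,0.005],[30,0,0,0,0,0,0.005],[30,0,0,0,0,0,0.005],[30,0,0,0,0,0,0.005],[30,0,0,0,0,0,0.005]]}}

```text
time_s: 36.45
ee_pos: [0.515, -0.0679, 0.1093]
eef_rot: [3.14, -0.003, 0.022]
force: [8.1, -5.6, -2.3]
grip_width: 0.0393
grip_force: 40.0
```

```bash
python3 s.py
python3 - <<'E'
from h import *
c=shot('wrist','w7')
out=[]
for f in('w6','w7'):
    im=load(f)['pixels'][180:310,250:410,::-1]; out.append(cv2.resize(im,None,fx=2.4,fy=2.4,interpolation=cv2.INTER_CUBIC))
cv2.imwrite('pics/cmp.png',np.hstack(out))
E
```

```text
36.45 yaw 0.0215 pos [ 0.515  -0.0679  0.1093] F [ 8.1 -5.6 -2.3] M [-0.632 -1.41   0.224] tau6 0.207 q6 1.348
```

View pics/cmp.png

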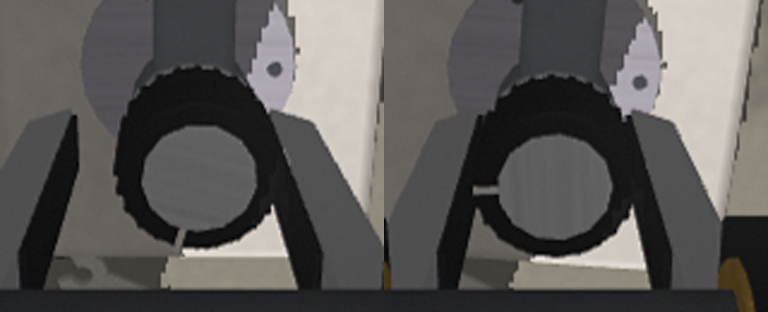

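Torque dropped from 0.41 to 0.22 N m. The picture shows the mark on the knob has gone from the bottom (180,238) to the left (485,190), so the knob did not slip. One more tiny step will confirm the click.

>>> {"op": "servo_tool", "data": {"plan": [[30,0,0,0,0,0,0.005],[30,0,0,0,0,0,0.005],[30,0,0,0,0,0,0.005],[30,0,0,0,0,0,0.005],[30,0,0,0,0,0,0],[30,0,0,0,0,0,0],[30,0,0,0,0,0,0],[30,0,0,0,0,0,0]]}}

```text
time_s: 37.5
ee_pos: [0.515, -0.0679, 0.1093]
eef_rot: [3.14, -0.003, 0.002]
force: [8.0, -5.0, -2.7]
grip_width: 0.0397
grip_force: 40.0
```

```bash
python3 s.py
```

```text
37.5 yaw 0.0015 pos [ 0.515  -0.0679  0.1093] F [ 8.  -5.  -2.7] M [-0.634 -1.513  0.259] tau6 0.229 q6 1.368
```

The mark turned about 70°, against 1.18 rad commanded, so there was no slip and the drop is the click. I release and lift straight up.

>>> {"op": "servo_tool", "data": {"plan": [[60,0,0,0,0,0,0],[80,0,0,0,0,0,0],[80,0,0,0,0,0,0],[80,0,0,0,0,0,0],[80,0,0,-0.01,0,0,0],[80,0,0,-0.03,0,0,0],[80,0,0,-0.04,0,0,0],[80,0,0,-0.03,0,0,0]]}}

```text
time_s: 38.5
ee_pos: [0.5139, -0.0672, 0.2213]
eef_rot: [3.141, -0.002, 0.003]
force: [1.7, -0.4, 0.2]
grip_width: 0.0754
grip_force: 0.0
```

>>> {"op": "servo_tool", "data": {"plan": [[80,0,0,0,0,0,0],[80,0,0,0,0,0,0],[80,0,0,0,0,0,0],[80,0,0,0,0,0,0],[80,0,0,0,0,0,0],[80,0,0,0,0,0,0],[80,0,0,0,0,0,0],[80,0,0,0,0,0,0]]}}

```text
time_s: 39.5
ee_pos: [0.5138, -0.0672, 0.2188]
eef_rot: [3.142, 0.0, 0.003]
force: [-0.4, 0.4, -0.6]
grip_width: 0.0754
grip_force: 0.0
```

```bash
python3 s.py
python3 - <<'E'
from h import *
c=shot('wrist','w8')
E
```

```text
39.5 yaw 0.0028 pos [ 0.5138 -0.0672  0.2188] F [-0.4  0.4 -0.6] M [ 0.058 -0.029  0.02 ] tau6 0.0 q6 1.367
```

View pics/w8.png

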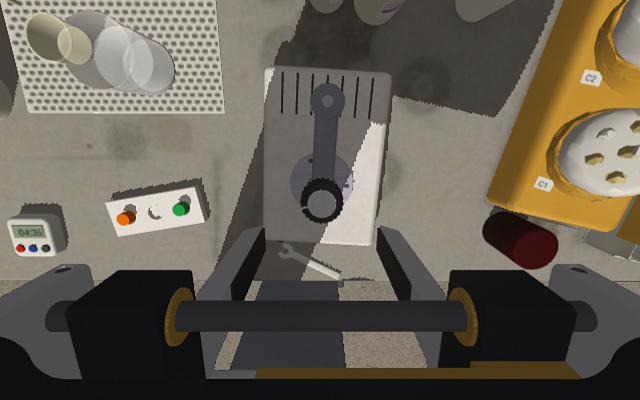

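The press arm is still over the crystal, with post at (327,100) and knob at (322,199). The orange and green buttons, timer and jar are in place, and the gripper is clear of everything. Handing in.

```bash
python3 -c "
from station import ctrl
print(ctrl.hand_in())"
```

```text
the job is handed in; nothing more can be done
None
```

I handed the job in at about 39.5 s: the blue button is upright and centred on the crystal, the press arm is on its stop, the knob was turned to its click and released, and nothing else looked moved in the last picture. The hand-in gave no verdict, and the clamping force could not be measured directly: the click is judged from the knob torque falling from 0.41 to about 0.24 N m, rather than to the expected 0.1.

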